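# Load the flow-cell holder and click its hub clamp shut

### The job

Get the measuring rig ready: turn the hub clamp's knob back to fully open, lift the metal leak-test blank out of the holder and set it flat in the shallow tray, and seat every grey plastic flow cell that lies on the bench flat in the pocket of its own shape. Only when all of them are in, turn the knob clockwise until it clicks past its detent into the locked position, so that its dogs hold the cells down. Leave the bottle, the power adapter and the screwdriver where they are.

Things in the scene. Friction and masses are not known exactly. Their poses are not given: they have to be found in the camera images.
- rack: The holder: a fixed black disc, 300 mm diameter, 8 mm thick, turned to any yaw, with four grey walled pockets at 90 degree spacing around a central hub clamp. Pocket walls 6 mm thick, tops 24 mm above the bench (16 mm above the pocket floors). Origin: centre of the disc's underside.
- pocket_round (a point): Centre of the floor of the round pocket (70 mm inside diameter), 96 mm from the hub axis; 8 mm above the bench. x points straight outward from the hub, z up. A cell fits when its own axes are parallel to these (or at any other yaw).
- pocket_square (a point): Centre of the floor of the square pocket (62 mm inside), 92 mm from the hub axis; at the start it holds the blank; 8 mm above the bench. x points straight outward from the hub, z up. A cell fits when its own axes are parallel to these (or turned by quarter turns).
- pocket_oblong (a point): Centre of the floor of the oblong pocket (inside 54 mm along x, 84 mm along y), 88 mm from the hub axis; 8 mm above the bench. x points straight outward from the hub, z up. A cell fits when its own axes are parallel to these (or turned by a half turn).
- pocket_triangle (a point): Centre of the floor of the triangular pocket (equal sides, walls 26 mm from its centre, flat side towards the hub, one corner straight outward), 87 mm from the hub axis; 8 mm above the bench. x points straight outward from the hub, z up. A cell fits when its own axes are parallel to these (or turned by a third of a turn either way).
- clamp (a joint): Knob angle: 0 = open (dogs midway between the pockets), grows clockwise seen from above, 0.785 = locked (dogs over the inner edges of the cells); end stops at -0.03 and 0.835. Detent hump at about 0.59: past it the knob snaps home, short of it it springs back part way. Crossing the hump takes about 0.2 N m. Starts locked.
- clamp_grip (a point): Point on the knob's axis at gripping height, 68 mm above the bench. The knob is an aluminium bar 66 mm long (along this point's x), 22 mm wide (y), from 45 to 79 mm above the bench. Below it four steel dogs, 12 mm wide, reach out to 68 mm from the axis along this point's +-x and +-y, between 31 and 39 mm above the bench. All turns with the knob.
- cell_round: Grey round flow cell, a disc 66 mm in diameter, 20 mm thick. On top of the middle stands a grip tab 18 mm (x) by 24 mm (y) and 36 mm high (from 20 to 56 mm above the underside). Origin: centre of the underside, z up. About 160 g. May be absent (then None).
- cell_square: Grey square flow cell, 58 by 58 mm, 20 mm thick. On top of the middle stands a grip tab 18 mm (x) by 24 mm (y) and 36 mm high (from 20 to 56 mm above the underside). Origin: centre of the underside, z up. About 160 g. May be absent (then None).
- cell_oblong: Grey oblong flow cell, 50 mm (x) by 80 mm (y), 20 mm thick. On top of the middle stands a grip tab 18 mm (x) by 24 mm (y) and 36 mm high (from 20 to 56 mm above the underside). Origin: centre of the underside, z up. About 160 g. May be absent (then None).
- cell_triangle: Grey triangular flow cell, equal sides of 83 mm, 20 mm thick; its sides lie 24 mm from the centre, one corner points along +x (48 mm from the centre) and one flat side faces -x. On top of the middle stands a grip tab 18 mm (x) by 24 mm (y) and 36 mm high (from 20 to 56 mm above the underside). Origin: centre of the underside, z up. About 160 g. May be absent (then None).
- blank: Metal leak-test blank, 58 by 58 mm and 20 mm thick, with a round steel grip post 24 mm in diameter and 36 mm high (20 to 56 mm above the underside) in its middle. Origin: centre of the underside, z up. About 200 g. Starts in the square pocket, under a dog of the locked clamp.
- tray: Fixed shallow grey tray, 132 by 132 mm outside, walls 4 mm thick and 15 mm high, floor 4 mm thick. Origin: centre of the underside.
- tray_in (a point): Centre of the tray's inner floor, 4 mm above the bench; 124 by 124 mm inside.
- buffer_bottle: Bystander: brown bottle with a blue cap, 60 mm diameter, 130 mm high. Origin: centre of the underside.
- adapter: Bystander: black power adapter, 55 by 115 by 32 mm. Origin: centre of the underside.
- driver: Bystander: screwdriver with a black handle, 180 mm long, lying down.
Things that resemble listed ones, but are neither listed nor needed, are in the scene too. Leave any blue or red look-alike of the blank alone.

How it is judged (in metres and radians):
On the way, in this order (a step that is already met when the one before it is completed fails the run):
1. the knob is turned back to open (below 0.2 rad) (value of joint clamp below 0.2 rad), for 0.2 s.
2. with the clamp still open, the blank lies flat in the tray and every cell present is seated in its own pocket (value of joint clamp below 0.4 rad and horizontal distance between blank and tray_in below 0.05 m and z of blank in the frame of tray_in below 0.006 m and angle between blank's own z axis and vertical below 0.1 rad and horizontal distance between cell_round and pocket_round below 0.007 m and z of cell_round in the frame of pocket_round below 0.004 m and angle between each of cell_round, cell_square, cell_oblong, cell_triangle's own z axis and vertical below 0.08 rad and horizontal distance between cell_square and pocket_square below 0.007 m and z of cell_square in the frame of pocket_square below 0.004 m and horizontal distance between cell_oblong and pocket_oblong below 0.007 m and z of cell_oblong in the frame of pocket_oblong below 0.004 m and horizontal distance between cell_triangle and pocket_triangle below 0.007 m and z of cell_triangle in the frame of pocket_triangle below 0.004 m), for 0.3 s.
3. the knob has clicked past its detent into the locked position (above 0.7 rad) (value of joint clamp above 0.7 rad), for 0.2 s.
At the end, for the whole second after the job is handed in: Clamp joint above 0.7 rad; blank flat in the tray (centre within 50 mm of the tray's, 6 mm of its floor); every cell present within 7 mm of the centre of its own shape's pocket, under 4 mm above its floor, tilt under 0.08 rad; all at rest (value of joint clamp above 0.7 rad and horizontal distance between blank and tray_in below 0.05 m and z of blank in the frame of tray_in below 0.006 m and angle between blank's own z axis and vertical below 0.1 rad and horizontal distance between cell_round and pocket_round below 0.007 m and z of cell_round in the frame of pocket_round below 0.004 m and angle between each of cell_round, cell_square, cell_oblong, cell_triangle's own z axis and vertical below 0.08 rad and horizontal distance between cell_square and pocket_square below 0.007 m and z of cell_square in the frame of pocket_square below 0.004 m and horizontal distance between cell_oblong and pocket_oblong below 0.007 m and z of cell_oblong in the frame of pocket_oblong below 0.004 m and horizontal distance between cell_triangle and pocket_triangle below 0.007 m and z of cell_triangle in the frame of pocket_triangle below 0.004 m and linear speed of each of cell_round, cell_square, cell_oblong, cell_triangle, blank below 0.02 m/s); the robot touches nothing.
It fails at once if the buffer bottle is pushed more than 30 mm (distance of buffer_bottle from where it was at the start of the episode above 0.03 m).
It fails at once if the adapter is pushed more than 30 mm (distance of adapter from where it was at the start of the episode above 0.03 m).
It fails at once if the driver is pushed more than 30 mm (distance of driver from where it was at the start of the episode above 0.03 m).
It fails at once if the bottle is knocked over (angle between buffer_bottle's own z axis and vertical above 0.5 rad).
Of cell_round, cell_square, cell_oblong, cell_triangle only 3 to 4 are there at a start; the rules pass over those that are not, and their reading is None.
At some moment in a run one of cell_round, cell_square, cell_oblong, cell_triangle may be knocked a few centimetres aside while the robot is not near it.
Once in a run the grip may slacken for a moment while it holds something.
It also fails if it takes over 210 s, if anything falls off the work surface, if the arm or the gripper's body presses on something with over 40 N, if the wrist force passes 120 N, or if a joint passes its speed limit or range.

### The arm

A 6-joint arm with a two-finger parallel gripper is mounted at the origin on the work surface. World frame = base frame: x ahead of the robot, y to its left, z up, the work surface at z = 0. Lengths are in m, angles in degrees, forces in N, time in s.
With the tool pointing down it reaches from about 0.25 to 0.725 m from the base axis. Payload 9.7 kg.
Tool frame: the origin (TCP) lies midway between the tips of the shut fingers; the grasp point (between the pads) lies 19 mm behind it; z points along the fingers, y is the line along which they close (so a half turn about z gives the same grasp; the last joint's range is limited). The gripper opens to 85 mm and grips with 20 to 120 N. Pads are 22 mm wide; open, the fingers measure 114 mm over their backs; the gripper's body (76 mm by 85 mm) begins 54 mm behind the grasp point. The pads swing forward as they close: fully open they stand 13 mm farther back than shut.
Start: joints at [75.745, 4.979, 10.078, 95.1, 0, 90], TCP at [0.135, 0.533, 0.231] pointing down, gripper open.
Joint ranges: [-179.16, 179.16], [-48.56, 103.87], [-65.8, 70.77], [-126.05, 130.52], [-82.76, 87.17], [-180, 180]. Speed limits (degrees/s): [127.2, 127.2, 147.25, 180, 180, 180].

### API

Orientations are given as [roll, pitch, yaw] about the fixed x, y, z axes, in that order (R = Rz(yaw) Ry(pitch) Rx(roll)).
In Python, from workcell import readout, imaging, bot, spotter gives the robot as it stands.
- The arm moves only by the shell command python3 -m jog 'ROWS' [FORCE]. ROWS is JSON, a list of rows, each an object with "rotation": the turn, a rotation vector about the world's x, y, z in degrees, a list of three; "translation": the shift along the world's x, y, z in mm, a list of three; "grip": the finger opening in mm, from 0 to 85.4. In form: [{"rotation": [wx, wy, wz], "translation": [dx, dy, dz], "grip": grip}, ...]. A call has 1 to 20 rows; each row is the pose to reach, as a shift and turn from the pose commanded when the call began; what a row does not reach only later rows make up. A row lasts 1/10 s, in which the tool goes at most 50 mm and 8.59 degrees, less where a joint would pass 70% of its speed; a pose out of reach is approached as far as the arm can. A call with a gripper value outside its range is refused whole. The fingers move at their own pace and stop on an object; FORCE is the grip in N (left out, the last holds). Time passes only in rows, so rows that repeat a pose let the fingers close. It gives the time, the measured TCP pose, the force, the opening and the grip force at its end, in the units of the state.
- readout.get_obs(): the state, without advancing time (a new reading comes with each control period).
- imaging.camera(name): name is "scene" or "side" or "wrist"; returns (picture, depth): 384x512x3 uint8, red, green, blue; 384x512 float32, m along the optical axis (not along the pixel's ray), 0 where there is no reading.
- imaging.camera_info(name): a dict with "vertical_fov" (degrees; the focal length in pixels is half the picture's height over the tangent of half this angle, whatever the lens; pixels are square), "cx", "cy" (the principal point, pixels), "extrinsics" (4x4, takes a point from camera to world coordinates); the wrist camera has in their place "tool_from_camera" (4x4, takes a point from camera to tool coordinates, whose origin is the TCP and whose axes are the flange's). Camera axes: x right, y down, z forward; pixel columns grow to the right and rows downward; lengths in m; the calibration is good to about 2 mm. A picture is of the moment at which its call begins: read the wrist's pose just before it. camera_info takes no time and is no camera call.
- bot.job_done(): hands the job in; it is judged then, once.
Trained networks look in the newest picture that a camera, given by its name, has taken for a name from the list of things; names that differ only in an ending like _2 or _b are one class to them, and where a whole thing is asked for, a point or a joint stands for the part that bears it (a point fixed in the world has none). Each returns a list of dicts, best first, with "confidence" (0 to 1); they miss things now and then, are a little off and sometimes report something else, mostly with a low value. They report only what shows in the picture. A call takes as long as a camera call. They do not tell look-alikes from the thing itself.
- spotter.spot_in(camera, target): "box" ([centre column, centre row, width, height] in pixels, round what is visible of it).
- spotter.mark_of(camera, target): "uv" ([column, row] in pixels: a listed point, or the origin of a listed thing).
The state is a dict: "time": time; "q": joint angles; "qd": joint speeds; "joint_efforts": joint torques, N m; "ee_pos": TCP position; "tcp_rot": TCP orientation; "wrist_force": force on the tool from outside, world axes, zero at the start; "torque": the same for the moment, N m; "opening": finger opening in m; "grasp_force": force on a finger pad.
Only numpy, scipy, OpenCV 4.12 (cv2) and the standard library are available. Lean on these libraries where they do the work, as an engineer would, in place of code of your own. Each camera call takes 0.05 s, during which the arm holds its last target. There are 200 camera calls.

## Working session

There is one attempt and no reset: what is moved stays moved. The work goes in short steps, Python scripts to look and compute and a shell command to move; the robot and the scene stay as the last step left them, time stands still between calls to the robot, and variables do not carry over. Pictures are saved under pics/ and viewed, at most 14 in all, crops included, and the job is handed in when it is done.

```bash
mkdir -p pics; ls; cat > h.py <<'E'
import numpy as np, cv2
from workcell import readout, imaging, bot, spotter
from scipy.spatial.transform import Rotation as R
def K(n):
    i=imaging.camera_info(n); return 192/np.tan(np.radians(i['vertical_fov']/2)),i['cx'],i['cy'],i
def shot(n):
    o=readout.get_obs(); p,d=imaging.camera(n); f,cx,cy,i=K(n)
    if 'extrinsics' in i: T=np.array(i['extrinsics'])
    else:
        A=np.eye(4);A[:3,:3]=R.from_euler('xyz',o['tcp_rot'],degrees=True).as_matrix();A[:3,3]=o['ee_pos']
        T=A@np.array(i['tool_from_camera'])
    return p,d,T,(f,cx,cy)
def cloud(d,T,k):
    f,cx,cy=k; v,u=np.mgrid[:384,:512]
    P=np.stack([(u-cx)/f*d,(v-cy)/f*d,d],-1)@T[:3,:3].T+T[:3,3]; P[d==0]=np.nan
    return P
def atz(uv,z,T,k):
    f,cx,cy=k; r=T[:3,:3]@np.array([(uv[0]-cx)/f,(uv[1]-cy)/f,1]); return T[:3,3]+r*(z-T[2,3])/r[2]
E
python3 - <<'E'
from h import *
print(readout.get_obs())
for n in ['scene','side','wrist']:
    s=shot(n); np.savez(n,p=s[0],d=s[1],T=s[2],k=s[3]); print(n,imaging.camera_info(n))
    cv2.imwrite(f'pics/{n}0.png',s[0][:,:,::-1])
    if n=='wrist': continue
    for t in ['rack','pocket_round','pocket_square','pocket_oblong','pocket_triangle','clamp_grip','cell_round','cell_square','cell_oblong','cell_triangle','blank','tray_in','buffer_bottle','adapter','driver']:
        z={'rack':0,'clamp_grip':.068,'tray_in':.004}.get(t,.008 if t[0:3] in('poc','bla') else 0)
        print(n,t,[(np.round(m['uv']).tolist(),round(m['confidence'],2),np.round(atz(m['uv'],z,s[2],s[3])[:2],3).tolist()) for m in spotter.mark_of(n,t)[:3]])
E
```

```text
pics
{'time': 0.0, 'q': array([7.57440587e+01, 5.01049791e+00, 1.00349449e+01, 9.51005056e+01,
       3.67454884e-04, 9.00016935e+01]), 'qd': array([-0.04352741,  0.0205952 , -0.03379674, -0.04734618, -0.01486716,
       -0.13203952]), 'joint_efforts': array([-1.21887431e-03, -5.20388997e+01,  4.64805722e+01,  1.61696831e-02,
       -1.09605342e-04, -8.22965973e-06]), 'ee_pos': array([0.13538013, 0.53283635, 0.23059325]), 'tcp_rot': array([-1.79923941e+02, -3.65206467e-04,  1.65742365e+02]), 'wrist_force': array([-0.21577175, -0.39135374, -0.07653051]), 'torque': array([-0.03033434, -0.00097004,  0.06343925]), 'grasp_force': 0.0, 'opening': 0.0849920812310736}
scene {'vertical_fov': 46.940945262157705, 'cx': 249.52937133914293, 'cy': 195.79627171617676, 'extrinsics': array([[ 0.81274798,  0.37838351, -0.44301991,  1.23284583],
       [ 0.58260625, -0.52357049,  0.62164612, -0.87948261],
       [ 0.00326849, -0.76334779, -0.64597946,  0.96770935],
       [ 0.        ,  0.        ,  0.        ,  1.        ]])}
scene rack [([203.0, 235.0], 0.87, [0.564, -0.183])]
scene pocket_round [([1
[... 2123 characters left out ...]
 [([240.0, 303.0], 0.95, [0.632, 0.283]), ([239.0, 304.0], 0.45, [0.634, 0.287])]
side buffer_bottle [([201.0, 251.0], 0.64, [0.766, 0.13])]
side adapter [([211.0, 225.0], 0.57, [0.775, 0.018])]
side driver [([269.0, 246.0], 0.56, [0.606, 0.08])]
wrist {'vertical_fov': 66.16036914178618, 'cx': 262.219945944761, 'cy': 191.99830416965867, 'tool_from_camera': array([[ 4.86631705e-04, -9.57319913e-01, -2.89030013e-01,
         7.40949559e-02],
       [ 9.99999418e-01,  7.44282354e-04, -7.81527476e-04,
        -8.64043159e-04],
       [ 9.63291753e-04, -2.89029464e-01,  9.57319717e-01,
        -1.43070495e-01],
       [ 0.00000000e+00,  0.00000000e+00,  0.00000000e+00,
         1.00000000e+00]])}
```

```bash
python3 - <<'E'
import cv2
a=cv2.imread('pics/scene0.png');b=cv2.imread('pics/side0.png')
cv2.imwrite('pics/a.png',cv2.resize(a[110:370,80:400],None,fx=2.3,fy=2.3))
cv2.imwrite('pics/b.png',cv2.resize(b[120:370,150:400],None,fx=2.4,fy=2.4))
E
```

```text
(no output)
```

View pics/a.png

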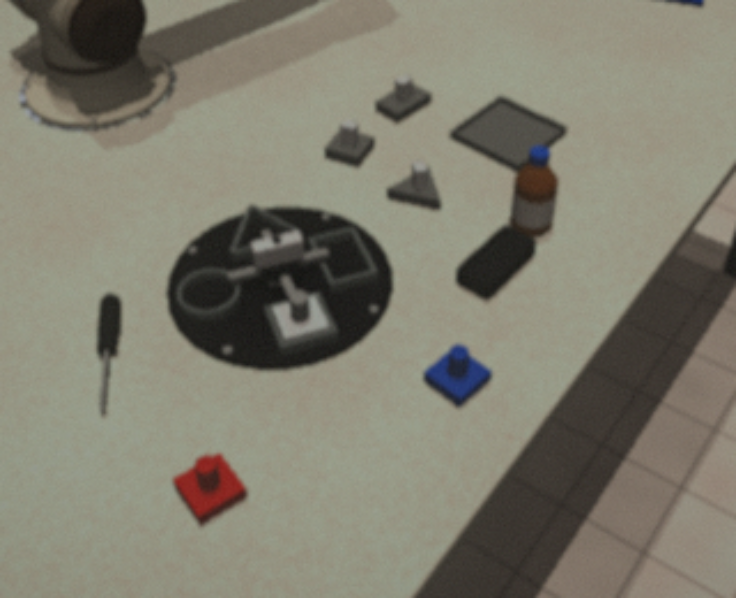

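View pics/b.png

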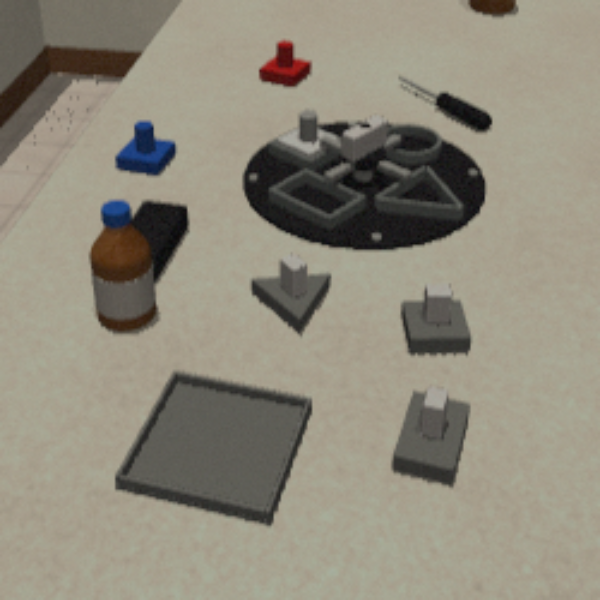

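The pictures show three grey cells: square at side pixel (331,261), oblong at (329,305), triangle at (269,246). There is no round cell. The metal blank sits in the square pocket at (278,185). The blue (212,188) and red (270,150) look-alikes stay where they are. Next I move to a wrist view.

```bash
python3 -m jog '[{"rotation":[0,0,7],"translation":[130,-140,100],"grip":85},{"rotation":[0,0,14],"translation":[365,-383,120],"grip":85},{"rotation":[0,0,14],"translation":[365,-383,120],"grip":85},{"rotation":[0,0,14],"translation":[365,-383,120],"grip":85},{"rotation":[0,0,14],"translation":[365,-383,120],"grip":85},{"rotation":[0,0,14],"translation":[365,-383,120],"grip":85},{"rotation":[0,0,14],"translation":[365,-383,120],"grip":85},{"rotation":[0,0,14],"translation":[365,-383,120],"grip":85},{"rotation":[0,0,14],"translation":[365,-383,120],"grip":85},{"rotation":[0,0,14],"translation":[365,-383,120],"grip":85},{"rotation":[0,0,14],"translation":[365,-383,120],"grip":85},{"rotation":[0,0,14],"translation":[365,-383,120],"grip":85},{"rotation":[0,0,14],"translation":[365,-383,120],"grip":85},{"rotation":[0,0,14],"translation":[365,-383,120],"grip":85},{"rotation":[0,0,14],"translation":[365,-383,120],"grip":85},{"rotation":[0,0,14],"translation":[365,-383,120],"grip":85},{"rotation":[0,0,14],"translation":[365,-383,120],"grip":85},{"rotation":[0,0,14],"translation":[365,-383,120],"grip":85},{"rotation":[0,0,14],"translation":[365,-383,120],"grip":85}]'
python3 - <<'E'
from h import *
s=shot('wrist'); np.savez('w1',p=s[0],d=s[1],T=s[2],k=s[3]); cv2.imwrite('pics/w1.png',cv2.resize(s[0][:,:,::-1],None,fx=1.5,fy=1.5))
for t in ['cell_round','cell_square','cell_oblong','cell_triangle','tray_in']:
    print(t,[(np.round(m['uv']).tolist(),round(m['confidence'],2),np.round(atz(m['uv'],.004 if t=='tray_in' else 0,s[2],s[3])[:2],3).tolist()) for m in spotter.mark_of('wrist',t)[:3]])
E
```

```text
time: 3.55
ee_pos: [0.5003, 0.1503, 0.3513]
tcp_rot: [180.0, 0.0, 179.8]
wrist_force: [-0.2, 0.0, 0.6]
opening: 0.0851
grasp_force: 0.0
cell_round [([44.0, 224.0], 0.43, [0.634, -0.247])]
cell_square [([228.0, 120.0], 0.66, [0.453, 0.094]), ([340.0, 219.0], 0.36, [0.627, 0.288])]
cell_oblong [([324.0, 119.0], 0.81, [0.451, 0.249])]
cell_triangle [([221.0, 202.0], 0.73, [0.593, 0.076])]
tray_in [([339.0, 219.0], 0.88, [0.625, 0.286]), ([48.0, 224.0], 0.57, [0.633, -0.237])]
```

```bash
python3 -m jog '[{"rotation":[0,0,0],"translation":[0,-50,0],"grip":85},{"rotation":[0,0,0],"translation":[0,-100,0],"grip":85},{"rotation":[0,0,0],"translation":[0,-150,0],"grip":85},{"rotation":[0,0,0],"translation":[0,-200,0],"grip":85},{"rotation":[0,0,0],"translation":[0,-250,0],"grip":85},{"rotation":[0,0,0],"translation":[0,-300,0],"grip":85},{"rotation":[0,0,0],"translation":[0,-325,-50],"grip":85},{"rotation":[0,0,0],"translation":[0,-325,-50],"grip":85},{"rotation":[0,0,0],"translation":[0,-325,-50],"grip":85},{"rotation":[0,0,0],"translation":[0,-325,-50],"grip":85}]'
python3 - <<'E'
from h import *
s=shot('wrist'); np.savez('w2',p=s[0],d=s[1],T=s[2],k=s[3]); cv2.imwrite('pics/w2.png',cv2.resize(s[0][:,:,::-1],None,fx=1.5,fy=1.5))
for t in ['rack','pocket_round','pocket_square','pocket_oblong','pocket_triangle','clamp_grip','blank']:
    z={'rack':0,'clamp_grip':.068}.get(t,.008)
    print(t,[(np.round(m['uv']).tolist(),round(m['confidence'],2),np.round(atz(m['uv'],z,s[2],s[3])[:2],4).tolist()) for m in spotter.mark_of('wrist',t)[:3]])
E
```

```text
time: 4.85
ee_pos: [0.5007, -0.1742, 0.3031]
tcp_rot: [-180.0, 0.1, 179.8]
wrist_force: [0.1, -0.0, 0.6]
opening: 0.0847
grasp_force: 0.0
rack [([261.0, 187.0], 0.81, [0.5527, -0.178]), ([293.0, 144.0], 0.66, [0.4864, -0.1288]), ([305.0, 217.0], 0.26, [0.6047, -0.106])]
pocket_round [([205.0, 156.0], 0.93, [0.5033, -0.2612])]
pocket_square [([228.0, 237.0], 0.96, [0.6363, -0.2311])]
pocket_oblong [([304.0, 216.0], 0.8, [0.5993, -0.1097])]
pocket_triangle [([297.0, 144.0], 0.95, [0.4846, -0.1244])]
clamp_grip [([258.0, 201.0], 0.61, [0.5542, -0.1811])]
blank [([229.0, 234.0], 0.9, [0.6301, -0.2301]), ([257.0, 333.0], 0.77, [0.8263, -0.1861]), ([88.0, 271.0], 0.55, [0.6973, -0.4716])]
```

View pics/w1.png

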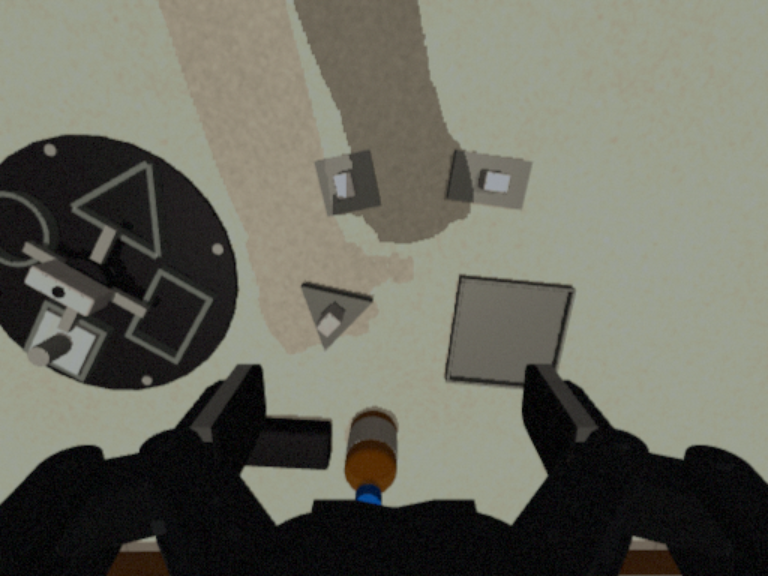

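View pics/w2.png

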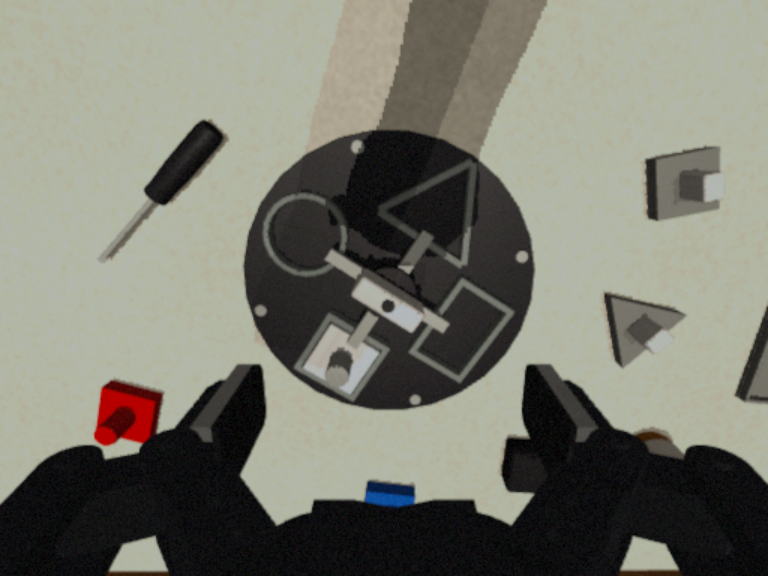

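The rack view shows the empty round, triangle and oblong pockets at about (303,233), (430,213) and (462,330), the knob at (388,305) and the blank's post at (338,370). I'll measure everything from the depth images.

```bash
cat >> h.py <<'E'
def load(n):
    z=np.load(n+'.npz'); return z['p'],z['d'],z['T'],tuple(z['k'])
def rect(P,xy,r,z0,z1):
    m=(np.hypot(P[...,0]-xy[0],P[...,1]-xy[1])<r)&(P[...,2]>z0)&(P[...,2]<z1)
    Q=P[m]
    if len(Q)<5: return None
    c,s,a=cv2.minAreaRect((Q[:,:2]*1000).astype(np.float32)); 
    return np.round(c,1),np.round(s,1),round(a,1),'n',len(Q),'med',np.round(np.median(Q,0)*1000,1)
E
python3 - <<'E'
from h import *
for n in ['w1','w2','scene','side']:
    p,d,T,k=load(n); P=cloud(d,T,k)
    print(n,'bench z',np.nanmedian(P[...,2][(P[...,2]>-.05)&(P[...,2]<.005)]))
    print(' knob',rect(P,(.554,-.178),.05,.072,.09))
    print(' post',rect(P,(.634,-.23),.03,.058,.075))
    for nm,xy in [('sq',(.453,.1)),('ob',(.451,.25)),('tri',(.6,.08))]:
        print(' ',nm,'tab',rect(P,xy,.04,.050,.065),'body',rect(P,xy,.07,.014,.026))
    print(' tray',rect(P,(.63,.286),.12,.010,.022))
E
```

```text
w1 bench z 0.00019233478703040152
 knob (array([ 552.3, -179.5]), array([66.3, 22.5]), 56.8, 'n', 740, 'med', array([ 551.1, -177.3,   79.2]))
 post (array([ 629. , -229.3]), array([23.4, 22.2]), 63.6, 'n', 194, 'med', array([ 628.5, -227.9,   64. ]))
  sq tab (array([453.6, 101.4]), array([23.8, 18. ]), 10.8, 'n', 210, 'med', array([453.5, 101.5,  56.2])) body (array([453.6, 101.4]), array([57.8, 58.1]), 11.3, 'n', 1170, 'med', array([451.2, 104.1,  20.3]))
  ob tab (array([450.9, 249.3]), array([24. , 17.9]), 80.8, 'n', 216, 'med', array([451.1, 248.5,  55.9])) body (array([450.8, 249.7]), array([80.5, 49.9]), 81.3, 'n', 1437, 'med', array([448.7, 245.5,  20.1]))
  tri tab (array([597.5,  79.6]), array([18.1, 23.8]), 45.1, 'n', 174, 'med', array([596.5,  79.9,  55.8])) body (array([593.7,  90.2]), array([80.5, 71.4]), 16.5, 'n', 780, 'med', array([588.3,  79.1,  20.2]))
 tray (array([629.6, 283.8]), array([132.4, 132.1]), 84.1, 'n', 712, 'med', array([610.8, 272.6,  14.5]))
w2 bench z 0.0002585907628607498
 knob (array([ 552.6, -180.4]), array([65.9, 22.8]), 56.2, 'n', 822, 'med', 
[... 1963 characters left out ...]
 array([23. , 18.8]), 4.4, 'n', 67, 'med', array([454.6, 106.9,  55.2])) body (array([454.2, 104.9]), array([58.2, 60.8]), 11.7, 'n', 355, 'med', array([454.7, 113.9,  19.4]))
  ob tab (array([451.3, 253.2]), array([25.9, 18. ]), 83.3, 'n', 94, 'med', array([451.4, 254.7,  55.3])) body (array([451.6, 252.8]), array([82.7, 50.3]), 81.0, 'n', 614, 'med', array([451.7, 265.2,  19.6]))
  tri tab (array([598.6,  82.5]), array([19.5, 26.1]), 49.6, 'n', 62, 'med', array([597.5,  85.5,  55. ])) body (array([608.3,  79.2]), array([79.3, 70.2]), 76.2, 'n', 297, 'med', array([594.1,  88.9,  19.5]))
 tray (array([630.5, 286.2]), array([135.8, 132.1]), 84.1, 'n', 578, 'med', array([630.3, 303.8,  13.8]))
```

```bash
python3 - <<'E'
from h import *
o=readout.get_obs(); print(np.round(o['q'],1),o['ee_pos'],o['tcp_rot'])
p,d,T,k=load('w2'); P=cloud(d,T,k)
# wall model fit: distance of wall-top points from pocket outlines
from scipy.optimize import least_squares
Z=(abs(P[...,2]-.024)<.0035)
def loc(Q,h,yaw,r):
    u=np.array([np.cos(yaw),np.sin(yaw)]);v=np.array([-u[1],u[0]]); e=Q-h-r*u; return e@u,e@v
base=np.radians(-33.5); h0=np.array([.5525,-.180])
def sd(i,x,y):
    if i=='r': return np.hypot(x,y)-.035
    if i=='o': return np.maximum(abs(x)-.027,abs(y)-.042)
    if i=='t': return np.max([-x-.026]+[x*np.cos(a)+y*np.sin(a)-.026 for a in(np.pi/3,-np.pi/3)],0)
S={}
for i,a,r in [('r',-np.pi/2,.096),('o',np.pi/2,.088),('t',np.pi,.087)]:
    Q=P[Z][:,:2]; x,y=loc(Q,h0,base+a,r); s=sd(i,x,y); S[i]=(Q[(s>-.006)&(s<.012)],a,r); print(i,len(S[i][0]))
def res(t):
    out=[]
    for i,(Q,a,r) in S.items():
        s=sd(i,*loc(Q,t[:2],t[2],r) if False else loc(Q,t[:2],t[2]+a,r)); out.append(s-.003)
    return np.concatenate(out)
f=least_squares(res,[*h0,base],loss='soft_l1',f_scale=.002); print(f.x[:2],np.degrees(f.x[2]),np.sqrt(np.mean(f.fun**2)))
for n,a,r in[('sq',0,92),('rd',-90,96),('ob',90,88),('tri',180,87)]:
    y=f.x[2]+np.radians(a); print(n,np.round(f.x[:2]*1000+r*np.array([np.cos(y),np.sin(y)]),1),np.degrees(y))
E
```

```text
[-19.2   4.5  17.5 103.    0.  -19. ] [ 0.50064386 -0.17458016  0.30173522] [-1.79987248e+02  3.84065117e-02  1.79784225e+02]
r 663
o 795
t 868
[ 0.55223825 -0.18035628] -33.09621274247085 0.0018887430154610808
sq [ 629.3 -230.6] -33.09621274247085
rd [ 499.8 -260.8] -123.09621274247084
ob [ 600.3 -106.6] 56.90378725752915
tri [ 479.4 -132.9] 146.90378725752916
```

```bash
python3 -m jog '[{"rotation":[0,0,8],"translation":[52,-6,-30],"grip":60},{"rotation":[0,0,16],"translation":[52,-6,-60],"grip":60},{"rotation":[0,0,24],"translation":[52,-6,-90],"grip":60},{"rotation":[0,0,32],"translation":[52,-6,-120],"grip":60},{"rotation":[0,0,40],"translation":[52,-6,-150],"grip":60},{"rotation":[0,0,48],"translation":[52,-6,-170],"grip":60},{"rotation":[0,0,57],"translation":[52,-6,-190],"grip":60},{"rotation":[0,0,57],"translation":[52,-6,-190],"grip":60},{"rotation":[0,0,57],"translation":[52,-6,-220],"grip":60},{"rotation":[0,0,57],"translation":[52,-6,-240],"grip":60},{"rotation":[0,0,57],"translation":[52,-6,-252],"grip":60},{"rotation":[0,0,57],"translation":[52,-6,-252],"grip":60},{"rotation":[0,0,57],"translation":[52,-6,-252],"grip":60},{"rotation":[0,0,57],"translation":[52,-6,-252],"grip":15},{"rotation":[0,0,57],"translation":[52,-6,-252],"grip":15},{"rotation":[0,0,57],"translation":[52,-6,-252],"grip":15},{"rotation":[0,0,57],"translation":[52,-6,-252],"grip":15},{"rotation":[0,0,57],"translation":[52,-6,-252],"grip":15},{"rotation":[0,0,57],"translation":[52,-6,-252],"grip":15},{"rotation":[0,0,57],"translation":[52,-6,-252],"grip":15}]' 70
```

```text
time: 7.25
ee_pos: [0.5531, -0.1812, 0.0505]
tcp_rot: [-179.9, 0.0, -123.3]
wrist_force: [0.7, -1.9, 5.3]
opening: 0.021
grasp_force: 69.2
```

```bash
python3 -m jog '[{"rotation":[0,0,4],"translation":[0,0,0],"grip":10},{"rotation":[0,0,8],"translation":[0,0,0],"grip":10},{"rotation":[0,0,12],"translation":[0,0,0],"grip":10},{"rotation":[0,0,16],"translation":[0,0,0],"grip":10},{"rotation":[0,0,20],"translation":[0,0,0],"grip":10},{"rotation":[0,0,24],"translation":[0,0,0],"grip":10},{"rotation":[0,0,28],"translation":[0,0,0],"grip":10},{"rotation":[0,0,32],"translation":[0,0,0],"grip":10},{"rotation":[0,0,36],"translation":[0,0,0],"grip":10},{"rotation":[0,0,40],"translation":[0,0,0],"grip":10},{"rotation":[0,0,43],"translation":[0,0,0],"grip":10},{"rotation":[0,0,45],"translation":[0,0,0],"grip":10},{"rotation":[0,0,45.5],"translation":[0,0,0],"grip":10},{"rotation":[0,0,45.5],"translation":[0,0,0],"grip":10},{"rotation":[0,0,45.5],"translation":[0,0,0],"grip":10}]' 110
```

```text
time: 8.75
ee_pos: [0.5544, -0.1815, 0.0506]
tcp_rot: [-179.8, -0.1, -77.8]
wrist_force: [8.0, -2.8, 3.3]
opening: 0.0203
grasp_force: 107.4
```

```bash
python3 -m jog '[{"rotation":[0,0,0],"translation":[0,0,0],"grip":60},{"rotation":[0,0,0],"translation":[0,0,0],"grip":60},{"rotation":[0,0,0],"translation":[0,0,0],"grip":60},{"rotation":[0,0,0],"translation":[0,0,0],"grip":60},{"rotation":[0,0,0],"translation":[0,0,50],"grip":60},{"rotation":[0,0,0],"translation":[0,0,100],"grip":60},{"rotation":[0,0,-8],"translation":[-40,0,150],"grip":60},{"rotation":[0,0,-16],"translation":[-40,0,200],"grip":60},{"rotation":[0,0,-24],"translation":[-40,0,200],"grip":60},{"rotation":[0,0,-32],"translation":[-40,0,200],"grip":60},{"rotation":[0,0,-40],"translation":[-40,0,200],"grip":60},{"rotation":[0,0,-48],"translation":[-40,0,200],"grip":60},{"rotation":[0,0,-56],"translation":[-40,0,200],"grip":60},{"rotation":[0,0,-64],"translation":[-40,0,200],"grip":60},{"rotation":[0,0,-72],"translation":[-40,0,200],"grip":60},{"rotation":[0,0,-72],"translation":[-40,0,200],"grip":60},{"rotation":[0,0,-72],"translation":[-40,0,200],"grip":60}]' 40
python3 - <<'E'
from h import *
s=shot('wrist'); np.savez('w3',p=s[0],d=s[1],T=s[2],k=s[3]); cv2.imwrite('pics/w3.png',s[0][:,:,::-1])
P=cloud(s[1],s[2],s[3]); print(rect(P,(.553,-.18),.05,.072,.09),rect(P,(.63,-.23),.03,.058,.07),rect(P,(.62,-.225),.06,.027,.0305))
E
```

```text
time: 10.45
ee_pos: [0.5124, -0.1809, 0.2493]
tcp_rot: [180.0, -0.0, -149.5]
wrist_force: [-0.1, 0.9, -0.1]
opening: 0.0596
grasp_force: 0.0
(array([ 552.9, -180.7]), array([23. , 65.7]), 12.3, 'n', 1124, 'med', array([ 551.1, -181.5,   79.1])) (array([ 629.2, -231. ]), array([22.8, 23. ]), 64.1, 'n', 304, 'med', array([ 627.9, -230.9,   64.2])) (array([ 629.8, -230.9]), array([58.1, 59.1]), 56.8, 'n', 1149, 'med', array([ 621. , -234.4,   28.3]))
```

Knob is open. Next: grasp the blank by its post.

```bash
python3 -m jog '[{"rotation":[0,0,-8],"translation":[50,-20,0],"grip":60},{"rotation":[0,0,-16],"translation":[90,-40,0],"grip":60},{"rotation":[0,0,-24],"translation":[117,-50,0],"grip":60},{"rotation":[0,0,-32],"translation":[117,-50,-20],"grip":60},{"rotation":[0,0,-40],"translation":[117,-50,-50],"grip":60},{"rotation":[0,0,-48],"translation":[117,-50,-80],"grip":60},{"rotation":[0,0,-56],"translation":[117,-50,-110],"grip":60},{"rotation":[0,0,-63.5],"translation":[117,-50,-130],"grip":60},{"rotation":[0,0,-63.5],"translation":[117,-50,-140],"grip":60},{"rotation":[0,0,-63.5],"translation":[117,-50,-170],"grip":60},{"rotation":[0,0,-63.5],"translation":[117,-50,-200],"grip":60},{"rotation":[0,0,-63.5],"translation":[117,-50,-213],"grip":60},{"rotation":[0,0,-63.5],"translation":[117,-50,-213],"grip":60},{"rotation":[0,0,-63.5],"translation":[117,-50,-213],"grip":10},{"rotation":[0,0,-63.5],"translation":[117,-50,-213],"grip":10},{"rotation":[0,0,-63.5],"translation":[117,-50,-213],"grip":10},{"rotation":[0,0,-63.5],"translation":[117,-50,-213],"grip":10},{"rotation":[0,0,-63.5],"translation":[117,-50,-213],"grip":10},{"rotation":[0,0,-63.5],"translation":[117,-50,-213],"grip":10},{"rotation":[0,0,-63.5],"translation":[117,-50,-213],"grip":10}]' 100
```

```text
time: 12.5
ee_pos: [0.6305, -0.2313, 0.0387]
tcp_rot: [180.0, 0.2, 146.8]
wrist_force: [-1.2, 1.0, 5.7]
opening: 0.021
grasp_force: 97.6
```

```bash
python3 -m jog '[{"rotation":[0,0,0],"translation":[0,0,15],"grip":10},{"rotation":[0,0,0],"translation":[0,0,40],"grip":10},{"rotation":[0,0,0],"translation":[0,0,80],"grip":10},{"rotation":[0,0,0],"translation":[0,0,120],"grip":10},{"rotation":[0,0,0],"translation":[-15,30,140],"grip":10},{"rotation":[0,0,0],"translation":[-35,70,140],"grip":10},{"rotation":[0,0,0],"translation":[-55,110,140],"grip":10},{"rotation":[0,0,0],"translation":[-60,150,140],"grip":10},{"rotation":[0,0,0],"translation":[-60,190,140],"grip":10},{"rotation":[0,0,0],"translation":[-60,230,140],"grip":10},{"rotation":[0,0,0],"translation":[-60,270,140],"grip":10},{"rotation":[0,0,0],"translation":[-60,310,140],"grip":10},{"rotation":[0,0,0],"translation":[-60,350,140],"grip":10},{"rotation":[0,0,0],"translation":[-60,390,140],"grip":10},{"rotation":[0,0,0],"translation":[-60,430,140],"grip":10},{"rotation":[0,0,0],"translation":[-45,460,140],"grip":10},{"rotation":[0,0,0],"translation":[-20,490,140],"grip":10},{"rotation":[0,0,0],"translation":[-1,516,140],"grip":10},{"rotation":[0,0,0],"translation":[-1,516,140],"grip":10},{"rotation":[0,0,0],"translation":[-1,516,140],"grip":10}]' 100
python3 - <<'E'
from h import *
s=shot('side'); cv2.imwrite('pics/s2.png',s[0][:,:,::-1])
P=cloud(s[1],s[2],s[3]); m=(abs(P[...,0]-.63)<.08)&(abs(P[...,1]-.285)<.08)&(P[...,2]>.04); print(m.sum())
for nm,xy in [('sq',(.4535,.101)),('ob',(.451,.25)),('tri',(.5975,.08))]: print(nm,rect(P,xy,.06,.050,.065))
E
```

```text
time: 14.5
ee_pos: [0.6284, 0.2855, 0.1763]
tcp_rot: [-180.0, -0.0, 146.8]
wrist_force: [-0.9, 0.8, -2.6]
opening: 0.0213
grasp_force: 98.6
14914
sq (array([453.9, 104.8]), array([25.1, 18.8]), 19.5, 'n', 69, 'med', array([454.7, 107.4,  55. ]))
ob (array([451.4, 253.5]), array([29.1, 17.8]), 81.3, 'n', 98, 'med', array([451.6, 256.5,  55.5]))
tri (array([598. ,  82.4]), array([18.1, 25.6]), 47.2, 'n', 60, 'med', array([597.9,  84.6,  55. ]))
```

View pics/s2.png

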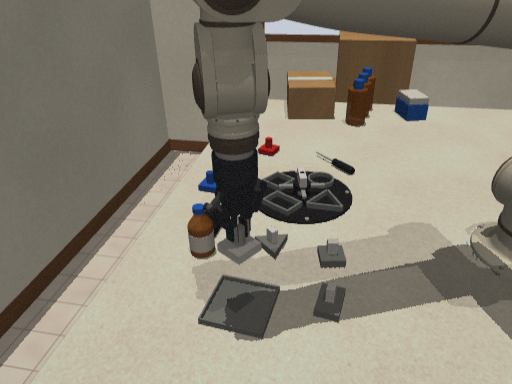

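The blank is in the grip at about (240,247), over the tray (the square pocket is empty, and the cells haven't moved). I'll lower it.

```bash
python3 -m jog '[{"rotation":[0,0,0],"translation":[0,0,-40],"grip":10},{"rotation":[0,0,0],"translation":[0,0,-80],"grip":10},{"rotation":[0,0,0],"translation":[0,0,-110],"grip":10},{"rotation":[0,0,0],"translation":[0,0,-125],"grip":10},{"rotation":[0,0,0],"translation":[0,0,-135],"grip":10},{"rotation":[0,0,0],"translation":[0,0,-140],"grip":10},{"rotation":[0,0,0],"translation":[0,0,-142],"grip":10},{"rotation":[0,0,0],"translation":[0,0,-143],"grip":10},{"rotation":[0,0,0],"translation":[0,0,-143],"grip":10}]'
```

```text
time: 15.45
ee_pos: [0.629, 0.2854, 0.0347]
tcp_rot: [179.9, 0.1, 146.7]
wrist_force: [-1.3, 0.3, 2.3]
opening: 0.0211
grasp_force: 98.9
```

```bash
python3 -m jog '[{"rotation":[0,0,0],"translation":[0,0,0],"grip":60},{"rotation":[0,0,0],"translation":[0,0,0],"grip":60},{"rotation":[0,0,0],"translation":[0,0,0],"grip":60},{"rotation":[0,0,0],"translation":[0,0,20],"grip":60},{"rotation":[0,0,0],"translation":[0,0,60],"grip":60},{"rotation":[0,0,0],"translation":[0,0,100],"grip":60},{"rotation":[0,0,-8],"translation":[-30,-10,140],"grip":60},{"rotation":[0,0,-16],"translation":[-70,-20,180],"grip":60},{"rotation":[0,0,-24],"translation":[-110,-30,200],"grip":60},{"rotation":[0,0,-32],"translation":[-150,-36,200],"grip":60},{"rotation":[0,0,-40],"translation":[-178,-36,200],"grip":60},{"rotation":[0,0,-48],"translation":[-178,-36,200],"grip":60},{"rotation":[0,0,-56],"translation":[-178,-36,200],"grip":60},{"rotation":[0,0,-64],"translation":[-178,-36,200],"grip":60},{"rotation":[0,0,-65.7],"translation":[-178,-36,200],"grip":60},{"rotation":[0,0,-65.7],"translation":[-178,-36,200],"grip":60},{"rotation":[0,0,-65.7],"translation":[-178,-36,200],"grip":60}]'
python3 - <<'E'
from h import *
s=shot('wrist'); cv2.imwrite('pics/w4.png',s[0][:,:,::-1])
P=cloud(s[1],s[2],s[3])
for nm,xy in [('sq',(.4535,.101)),('ob',(.451,.25)),('tri',(.5975,.08))]: print(nm,rect(P,xy,.06,.050,.065),rect(P,xy,.06,.014,.026))
print('tray post',rect(P,(.629,.285),.05,.055,.065),rect(P,(.629,.285),.05,.02,.03))
E
```

```text
time: 17.15
ee_pos: [0.4505, 0.2491, 0.2333]
tcp_rot: [-180.0, 0.0, 81.2]
wrist_force: [-0.3, 1.2, -0.3]
opening: 0.0597
grasp_force: 0.0
sq (array([454.9, 102.3]), array([23.8, 18. ]), 11.2, 'n', 278, 'med', array([455.2, 104.1,  56.2])) (array([454.8, 102.1]), array([58.2, 59.3]), 11.5, 'n', 1257, 'med', array([455.9, 112. ,  20.4]))
ob (array([452.1, 250.1]), array([23.3, 17.9]), 80.9, 'n', 357, 'med', array([452. , 250.8,  56.1])) (array([452. , 249.6]), array([80.3, 50. ]), 81.2, 'n', 2235, 'med', array([452.6, 255.8,  20.4]))
tri (array([598.4,  80.6]), array([17.9, 22.9]), 47.9, 'n', 255, 'med', array([596.9,  83. ,  56.1])) (array([599.1,  81. ]), array([46.7, 81.9]), 46.1, 'n', 956, 'med', array([596.5,  90. ,  20.4]))
tray post (array([627.8, 284.9]), array([22.2, 22.9]), 81.2, 'n', 445, 'med', array([627. , 285.4,  60.1])) (array([628.5, 285.1]), array([58.3, 58.8]), 57.0, 'n', 2025, 'med', array([622.1, 289.9,  24.3]))
```

The blank lies flat in the tray (top at 24 mm). Next is the oblong cell.

```bash
python3 -m jog '[{"rotation":[0,0,0],"translation":[1,0.5,-50],"grip":60},{"rotation":[0,0,0],"translation":[1,0.5,-100],"grip":60},{"rotation":[0,0,0],"translation":[1,0.5,-150],"grip":60},{"rotation":[0,0,0],"translation":[1,0.5,-180],"grip":60},{"rotation":[0,0,0],"translation":[1,0.5,-200],"grip":60},{"rotation":[0,0,0],"translation":[1,0.5,-207],"grip":60},{"rotation":[0,0,0],"translation":[1,0.5,-207],"grip":60},{"rotation":[0,0,0],"translation":[1,0.5,-207],"grip":5},{"rotation":[0,0,0],"translation":[1,0.5,-207],"grip":5},{"rotation":[0,0,0],"translation":[1,0.5,-207],"grip":5},{"rotation":[0,0,0],"translation":[1,0.5,-207],"grip":5},{"rotation":[0,0,0],"translation":[1,0.5,-207],"grip":5},{"rotation":[0,0,0],"translation":[1,0.5,-207],"grip":5},{"rotation":[0,0,0],"translation":[1,0.5,-207],"grip":5},{"rotation":[0,0,0],"translation":[1,0.5,-160],"grip":5},{"rotation":[0,0,0],"translation":[1,0.5,-110],"grip":5},{"rotation":[0,0,0],"translation":[1,0.5,-70],"grip":5},{"rotation":[0,0,0],"translation":[1,0.5,-70],"grip":5}]' 80
```

```text
time: 19.0
ee_pos: [0.4534, 0.2507, 0.1695]
tcp_rot: [179.6, -0.3, 81.1]
wrist_force: [0.2, 1.0, -1.5]
opening: 0.0168
grasp_force: 78.9
```

```bash
python3 -m jog '[{"rotation":[0,0,8],"translation":[17,-40,0],"grip":5},{"rotation":[0,0,16],"translation":[33,-80,0],"grip":5},{"rotation":[0,0,24],"translation":[50,-120,0],"grip":5},{"rotation":[0,0,32],"translation":[66,-160,0],"grip":5},{"rotation":[0,0,40],"translation":[83,-200,0],"grip":5},{"rotation":[0,0,48],"translation":[99,-240,0],"grip":5},{"rotation":[0,0,56],"translation":[115,-280,0],"grip":5},{"rotation":[0,0,62],"translation":[132,-320,0],"grip":5},{"rotation":[0,0,65.8],"translation":[142,-345,0],"grip":5},{"rotation":[0,0,65.8],"translation":[147,-357,0],"grip":5},{"rotation":[0,0,65.8],"translation":[147,-357,0],"grip":5},{"rotation":[0,0,65.8],"translation":[147,-357,-40],"grip":5},{"rotation":[0,0,65.8],"translation":[147,-357,-80],"grip":5},{"rotation":[0,0,65.8],"translation":[147,-357,-90],"grip":5},{"rotation":[0,0,65.8],"translation":[147,-357,-90],"grip":5},{"rotation":[0,0,65.8],"translation":[147,-357,-90],"grip":5},{"rotation":[0,0,65.8],"translation":[147,-357,-90],"grip":5}]'
python3 - <<'E'
from h import *
s=shot('wrist'); cv2.imwrite('pics/w5.png',s[0][:,:,::-1])
P=cloud(s[1],s[2],s[3]); o=readout.get_obs(); z=o['ee_pos'][2]; print(o['ee_pos'],o['tcp_rot'])
q=(np.hypot(P[...,0]-.6,P[...,1]+.107)<.055)&(P[...,2]<z+.02); print(np.histogram(P[q][:,2],20))
print(rect(P,(.6,-.107),.06,z-.012,z+.001))
E
```

```text
time: 20.7
ee_pos: [0.5996, -0.1073, 0.0758]
tcp_rot: [179.9, 0.2, 146.9]
wrist_force: [-0.9, -0.6, -0.6]
opening: 0.0168
grasp_force: 78.6
[ 0.59950524 -0.10738171  0.07558914] [1.79927122e+02 1.69922385e-01 1.46851143e+02]
(array([4709,   97,  100,  475, 1032,    0,    0,    0,    0,    3,  163,
        124,  164, 4122, 1899,  113,  166,  286,  356,  385]), array([0.0060912 , 0.01056575, 0.0150403 , 0.01951485, 0.02398941,
       0.02846396, 0.03293851, 0.03741306, 0.04188762, 0.04636217,
       0.05083672, 0.05531127, 0.05978583, 0.06426038, 0.06873493,
       0.07320948, 0.07768404, 0.08215859, 0.08663314, 0.09110769,
       0.09558225]))
(array([ 590.1, -121. ]), array([81.9, 81.1]), 57.0, 'n', 6181, 'med', array([579.1, -94.8,  68.5]))
```

View pics/w5.png

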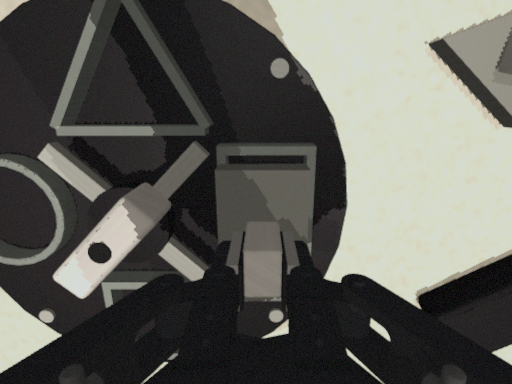

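The wrist view shows the oblong cell held over its pocket: body at (265,205), pocket wall just behind it at (265,155). Next I measure the offset in hand.

```bash
cat >> h.py <<'E'
def inhand(P,pc,yaw,z,r=.065):
    y=np.radians(yaw); u=np.array([np.cos(y),np.sin(y)]); v=np.array([-u[1],u[0]])
    e=P[...,:2]-np.array(pc)/1000
    m=(np.hypot(e[...,0],e[...,1])<r)&(P[...,2]>z-.004)&(P[...,2]<z+.003)
    m=cv2.morphologyEx(m.astype(np.uint8),cv2.MORPH_OPEN,np.ones((5,5)))>0
    n,l,st,_=cv2.connectedComponentsWithStats(m.astype(np.uint8)); m=l==1+np.argmax(st[1:,4])
    Q=e[m]*1000; return Q@u,Q@v,P[m][:,2]
E
python3 - <<'E'
from h import *
s=shot('wrist'); P=cloud(s[1],s[2],s[3])
a,b,z=inhand(P,(600.3,-106.6),56.9,.0685)
print(len(a),np.median(z),'rad',a.min(),a.max(),'tan',b.min(),b.max())
for lo in range(-45,45,6):
    m=(b>lo)&(b<lo+6)
    if m.sum()>30: print(lo,m.sum(),a[m].min().round(1),a[m].max().round(1))
E
```

```text
5777 0.06821921814041168 rad -27.048742728549247 23.22465642500239 tan 0.11679866281704526 41.32455331746302
-3 114 -27.0 23.1
3 400 -26.8 22.9
9 779 -27.0 23.2
15 944 -26.9 22.9
21 994 -27.0 22.9
27 1006 -27.0 22.9
33 1053 -27.0 23.0
39 487 -26.8 22.9
```

```bash
python3 - <<'E'
from h import *
s=shot('wrist'); P=cloud(s[1],s[2],s[3])
y=np.radians(56.9); u=np.array([np.cos(y),np.sin(y)]); v=np.array([-u[1],u[0]])
m=abs(P[...,2]-.024)<.003; e=(P[m][:,:2]-np.array([.6003,-.1066]))*1000; a,b=e@u,e@v
w=(b>35)&(b<55)&(abs(a)<24); print('far wall',w.sum(),np.percentile(b[w],[1,50,99]))
w=(b>5)&(b<40)&(a>20)&(a<40); print('outer wall',w.sum(),np.percentile(a[w],[1,50,99]) if w.sum() else '')
w=(b>44)&(b<50)&(abs(a)<45);print('far wall rad ext',np.percentile(a[w],[0.5,99.5]))
w=(b>-40)&(b<40)&(a<-20)&(a>-45); print('inner wall',w.sum(),np.percentile(a[w],[1,50,99]) if w.sum() else '')
# triangle
y=np.radians(146.9); u=np.array([np.cos(y),np.sin(y)]); v=np.array([-u[1],u[0]]); e=(P[m][:,:2]-np.array([.4794,-.1329]))*1000; a,b=e@u,e@v
w=(a>-38)&(a<-18)&(abs(b)<35); print('tri base',np.percentile(a[w],[1,50,99]))
for sg in(1,-1):
    t=a*.5+sg*b*.866; tt=-a*.866+sg*b*.5
    w=(t>18)&(t<38)&(abs(tt)<30); print('tri',sg,np.percentile(t[w],[1,50,99]))
E
```

```text
far wall 709 [41.55716943 44.47933518 47.35772139]
outer wall 302 [27.52393755 31.5415805  33.68876189]
far wall rad ext [-31.91512138  33.04634741]
inner wall 61 [-32.43222923 -29.57002337 -26.34913133]
tri base [-32.8333709 -29.6218582 -26.9893605]
tri 1 [24.28339037 27.16251794 31.17534108]
tri -1 [26.18163441 29.44354995 32.34834811]
```

```bash
python3 -m jog '[{"rotation":[0,0,0],"translation":[3,1,0],"grip":5},{"rotation":[0,0,0],"translation":[3,1,0],"grip":5},{"rotation":[0,0,0],"translation":[3,1,-10],"grip":5},{"rotation":[0,0,0],"translation":[3,1,-18],"grip":5},{"rotation":[0,0,0],"translation":[3,1,-24],"grip":5},{"rotation":[0,0,0],"translation":[3,1,-28],"grip":5},{"rotation":[0,0,0],"translation":[3,1,-32],"grip":5},{"rotation":[0,0,0],"translation":[3,1,-36],"grip":5},{"rotation":[0,0,0],"translation":[3,1,-39],"grip":5},{"rotation":[0,0,0],"translation":[3,1,-41],"grip":5},{"rotation":[0,0,0],"translation":[3,1,-41],"grip":5},{"rotation":[0,0,0],"translation":[3,1,-41],"grip":5}]'
```

```text
time: 22.05
ee_pos: [0.6016, -0.1065, 0.0356]
tcp_rot: [180.0, 0.1, 146.8]
wrist_force: [-10.8, 1.6, 22.3]
opening: 0.0165
grasp_force: 82.1
```

```bash
python3 -m jog '[{"rotation":[0,0,0],"translation":[-1,0,0],"grip":50},{"rotation":[0,0,0],"translation":[-1,0,0],"grip":50},{"rotation":[0,0,0],"translation":[-1,0,0],"grip":50},{"rotation":[0,0,0],"translation":[-1,0,15],"grip":50},{"rotation":[0,0,0],"translation":[-1,0,50],"grip":50},{"rotation":[0,0,0],"translation":[-1,0,100],"grip":50},{"rotation":[0,0,0],"translation":[-30,0,150],"grip":60},{"rotation":[0,0,0],"translation":[-60,0,200],"grip":60},{"rotation":[0,0,0],"translation":[-60,0,220],"grip":60},{"rotation":[0,0,0],"translation":[-60,0,220],"grip":60},{"rotation":[0,0,0],"translation":[-60,0,220],"grip":60}]'
python3 - <<'E'
from h import *
s=shot('wrist'); cv2.imwrite('pics/w6.png',s[0][:,:,::-1])
P=cloud(s[1],s[2],s[3])
print('ob',rect(P,(.6,-.107),.055,.027,.0305),rect(P,(.6,-.107),.04,.058,.07))
for nm,xy in [('sq',(.4535,.101)),('tri',(.5975,.08))]: print(nm,rect(P,xy,.06,.050,.06),rect(P,xy,.06,.016,.024))
E
```

```text
time: 23.15
ee_pos: [0.5418, -0.1065, 0.2537]
tcp_rot: [179.9, 0.1, 146.8]
wrist_force: [0.2, 0.1, -0.1]
opening: 0.0596
grasp_force: 0.0
ob (array([ 600.2, -106. ]), array([49.1, 79.6]), 57.1, 'n', 1668, 'med', array([ 593.1, -103.8,   28.4])) (array([ 600. , -106.5]), array([18. , 24.2]), 56.9, 'n', 297, 'med', array([ 598.9, -106.4,   64.1]))
sq (array([466.1,  95. ]), array([2.6, 0.8]), 69.2, 'n', 5, 'med', array([466.5,  95.3,  52.5])) (array([472.3,  89. ]), array([72.8, 36.9]), 57.3, 'n', 1212, 'med', array([470. ,  88. ,  20.2]))
tri (array([598.1,  79.1]), array([19.1, 23.9]), 46.4, 'n', 387, 'med', array([597. ,  78.1,  55.8])) (array([609.3,  76.6]), array([82.3, 71.2]), 76.3, 'n', 1551, 'med', array([589.4,  71.7,  20.1]))
```

Oblong is seated (top at 28.4 mm, within 1 mm). Now the triangle.

```bash
python3 -m jog '[{"rotation":[0,0,-5],"translation":[15,45,-20],"grip":60},{"rotation":[0,0,-10.5],"translation":[30,90,-40],"grip":60},{"rotation":[0,0,-10.5],"translation":[45,135,-70],"grip":60},{"rotation":[0,0,-10.5],"translation":[56,175,-100],"grip":60},{"rotation":[0,0,-10.5],"translation":[56,186,-130],"grip":60},{"rotation":[0,0,-10.5],"translation":[56,186,-130],"grip":60},{"rotation":[0,0,-10.5],"translation":[56,186,-170],"grip":60},{"rotation":[0,0,-10.5],"translation":[56,186,-210],"grip":60},{"rotation":[0,0,-10.5],"translation":[56,186,-227],"grip":60},{"rotation":[0,0,-10.5],"translation":[56,186,-227],"grip":60},{"rotation":[0,0,-10.5],"translation":[56,186,-227],"grip":5},{"rotation":[0,0,-10.5],"translation":[56,186,-227],"grip":5},{"rotation":[0,0,-10.5],"translation":[56,186,-227],"grip":5},{"rotation":[0,0,-10.5],"translation":[56,186,-227],"grip":5},{"rotation":[0,0,-10.5],"translation":[56,186,-227],"grip":5},{"rotation":[0,0,-10.5],"translation":[56,186,-227],"grip":5},{"rotation":[0,0,-10.5],"translation":[56,186,-227],"grip":5},{"rotation":[0,0,-10.5],"translation":[56,186,-180],"grip":5},{"rotation":[0,0,-10.5],"translation":[56,186,-130],"grip":5},{"rotation":[0,0,-10.5],"translation":[56,186,-90],"grip":5}]' 80
```

```text
time: 25.2
ee_pos: [0.5975, 0.0796, 0.1657]
tcp_rot: [179.9, 0.1, 136.4]
wrist_force: [1.0, 0.5, -1.0]
opening: 0.0169
grasp_force: 78.4
```

```bash
python3 -m jog '[{"rotation":[0,0,-8],"translation":[-12,-21,0],"grip":5},{"rotation":[0,0,-16],"translation":[-24,-42,0],"grip":5},{"rotation":[0,0,-24],"translation":[-36,-64,0],"grip":5},{"rotation":[0,0,-32],"translation":[-48,-85,0],"grip":5},{"rotation":[0,0,-40],"translation":[-60,-106,0],"grip":5},{"rotation":[0,0,-48],"translation":[-72,-127,0],"grip":5},{"rotation":[0,0,-56],"translation":[-84,-148,0],"grip":5},{"rotation":[0,0,-64],"translation":[-96,-170,0],"grip":5},{"rotation":[0,0,-72],"translation":[-108,-191,0],"grip":5},{"rotation":[0,0,-79.5],"translation":[-118,-212,0],"grip":5},{"rotation":[0,0,-79.5],"translation":[-118,-212,0],"grip":5},{"rotation":[0,0,-79.5],"translation":[-118,-212,0],"grip":5},{"rotation":[0,0,-79.5],"translation":[-118,-212,-40],"grip":5},{"rotation":[0,0,-79.5],"translation":[-118,-212,-80],"grip":5},{"rotation":[0,0,-79.5],"translation":[-118,-212,-90],"grip":5},{"rotation":[0,0,-79.5],"translation":[-118,-212,-90],"grip":5},{"rotation":[0,0,-79.5],"translation":[-118,-212,-90],"grip":5},{"rotation":[0,0,-79.5],"translation":[-118,-212,-90],"grip":5}]'
python3 - <<'E'
from h import *
s=shot('wrist'); P=cloud(s[1],s[2],s[3]); np.savez('w7',p=s[0],d=s[1],T=s[2],k=s[3]); cv2.imwrite('pics/w7.png',s[0][:,:,::-1])
o=readout.get_obs();z=o['ee_pos'][2]-.0075;print(o['ee_pos'],o['tcp_rot'])
a,b,zz=inhand(P,(479.4,-132.9),146.9,z); print(len(a),np.median(zz))
m=abs(P[...,2]-.024)<.003; y=np.radians(146.9); u=np.array([np.cos(y),np.sin(y)]); v=np.array([-u[1],u[0]]); e=(P[m][:,:2]-np.array([.4794,-.1329]))*1000; A,B=e@u,e@v
for nm,n,t in[('base',(-1,0),(0,1)),('+',(.5,.866),(-.866,.5)),('-',(.5,-.866),(.866,.5))]:
    c=a*n[0]+b*n[1]; print(nm,'cell max',np.percentile(c,[99,99.8]))
    W=A*n[0]+B*n[1];T_=A*t[0]+B*t[1]; w=(W>20)&(W<37)&(abs(T_)<35); print('  wall',w.sum(),np.percentile(W[w],[1,50,99]) if w.sum()>10 else '')
    # slope of edge
    tc=a*t[0]+b*t[1]; L=[(q,np.round(c[(tc>q)&(tc<q+5)].max(),1)) for q in range(-35,35,5) if ((tc>q)&(tc<q+5)).sum()>30]; print('  ',L)
E
```

```text
time: 27.0
ee_pos: [0.4807, -0.1325, 0.0745]
tcp_rot: [179.8, -0.1, 56.9]
wrist_force: [0.2, 0.2, -2.3]
opening: 0.0164
grasp_force: 78.5
[ 0.48055251 -0.13260468  0.07426161] [ 1.79842375e+02 -5.06761479e-02  5.68714574e+01]
4389 0.0675895499255067
base cell max [24.59312851 24.87300909]
  wall 152 [30.89228013 32.65130153 33.35462451]
   [(-35, np.float64(25.0)), (-30, np.float64(24.9)), (-25, np.float64(25.0)), (-20, np.float64(24.7)), (-15, np.float64(24.9)), (-10, np.float64(25.0)), (-5, np.float64(24.8)), (0, np.float64(-22.3)), (5, np.float64(-25.2))]
+ cell max [22.9233785 23.7358893]
  wall 6 
   [(-35, np.float64(24.0)), (-30, np.float64(24.4)), (-25, np.float64(23.8)), (-20, np.float64(21.0)), (-15, np.float64(7.8)), (-10, np.float64(-7.3)), (-5, np.float64(-10.2)), (0, np.float64(-12.9)), (5, np.float64(-10.4)), (10, np.float64(-11.6)), (15, np.float64(-10.2))]
- cell max [23.4565018  23.57036178]
  wall 980 [26.09342521 29.32829371 32.16176613]
   [(-35, np.float64(23.7)), (-30, np.float64(23.5)), (-25, np.float64(23.6)), (-20, np.float64(23.6)), (-15, np.float64(23.6)), (-10, np.float64(23.6)), (-5, np.float64(23.5)), (0, np.float64(23.7)), (5, np.float64(23.5)), (10, np.float64(23.5)), (15, np.float64(23.5)), (20, np.float64(23.6)), (25, np.float64(23.5)), (30, np.float64(23.5))]
```

View pics/w7.png

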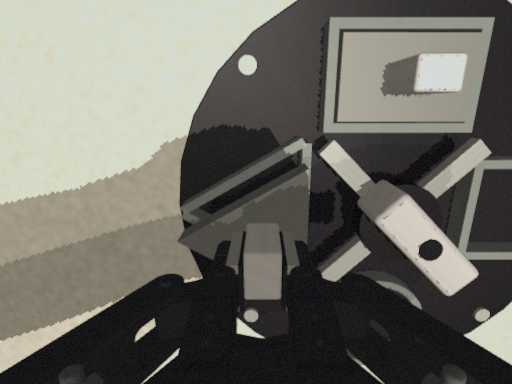

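The triangle cell, at (250,215), is aligned with its pocket, with parallel edges and less than 1 mm of offset. Lowering it.

```bash
python3 -m jog '[{"rotation":[0,0,0],"translation":[0.5,0.5,-10],"grip":5},{"rotation":[0,0,0],"translation":[0.5,0.5,-18],"grip":5},{"rotation":[0,0,0],"translation":[0.5,0.5,-24],"grip":5},{"rotation":[0,0,0],"translation":[0.5,0.5,-28],"grip":5},{"rotation":[0,0,0],"translation":[0.5,0.5,-32],"grip":5},{"rotation":[0,0,0],"translation":[0.5,0.5,-36],"grip":5},{"rotation":[0,0,0],"translation":[0.5,0.5,-39],"grip":5},{"rotation":[0,0,0],"translation":[0.5,0.5,-40],"grip":5},{"rotation":[0,0,0],"translation":[0.5,0.5,-40],"grip":5},{"rotation":[0,0,0],"translation":[0.5,0.5,-40],"grip":5}]'
```

```text
time: 28.05
ee_pos: [0.48, -0.132, 0.0353]
tcp_rot: [179.9, -0.0, 56.8]
wrist_force: [-12.0, 3.9, 26.7]
opening: 0.0166
grasp_force: 82.5
```

```bash
python3 -m jog '[{"rotation":[0,0,0],"translation":[0,0,0],"grip":45},{"rotation":[0,0,0],"translation":[0,0,0],"grip":45},{"rotation":[0,0,0],"translation":[0,0,0],"grip":45},{"rotation":[0,0,0],"translation":[0,0,15],"grip":45},{"rotation":[0,0,0],"translation":[0,0,50],"grip":45},{"rotation":[0,0,0],"translation":[0,0,100],"grip":60},{"rotation":[0,0,7],"translation":[-4,30,140],"grip":60},{"rotation":[0,0,14],"translation":[-8,70,180],"grip":60},{"rotation":[0,0,21],"translation":[-12,110,200],"grip":60},{"rotation":[0,0,28],"translation":[-16,150,200],"grip":60},{"rotation":[0,0,35],"translation":[-21,190,200],"grip":60},{"rotation":[0,0,42],"translation":[-25,220,200],"grip":60},{"rotation":[0,0,44.5],"translation":[-25,234,200],"grip":60},{"rotation":[0,0,44.5],"translation":[-25,234,200],"grip":60},{"rotation":[0,0,44.5],"translation":[-25,234,200],"grip":60},{"rotation":[0,0,44.5],"translation":[-25,234,200],"grip":60}]'
python3 - <<'E'
from h import *
s=shot('wrist'); P=cloud(s[1],s[2],s[3]); xy=(.4545,.102)
print('sq',rect(P,xy,.06,.050,.06),rect(P,xy,.06,.016,.024))
print('tri',rect(P,(.48,-.132),.06,.027,.0305),rect(P,(.48,-.132),.04,.058,.07))
s=shot('scene');P=cloud(s[1],s[2],s[3]);print('tri',rect(P,(.48,-.132),.045,.027,.033),rect(P,(.48,-.132),.04,.058,.07))
E
```

```text
time: 29.65
ee_pos: [0.4551, 0.1011, 0.2324]
tcp_rot: [-180.0, 0.0, 101.2]
wrist_force: [-0.2, -1.0, 0.5]
opening: 0.0599
grasp_force: 0.0
sq (array([454.3, 102. ]), array([23.5, 17.4]), 10.9, 'n', 359, 'med', array([454.3, 102.6,  56.1])) (array([454.6, 101.5]), array([57.9, 58.1]), 11.5, 'n', 1772, 'med', array([453.9, 107. ,  20.3]))
tri (array([ 479.1, -126.6]), array([38.6, 81.7]), 86.7, 'n', 746, 'med', array([ 476.2, -119.1,   28.5])) None
tri (array([ 484.1, -135.9]), array([60.6, 67.3]), 26.9, 'n', 122, 'med', array([ 482.8, -145.3,   29.4])) (array([ 481.4, -133.9]), array([23.6, 23.4]), 54.7, 'n', 40, 'med', array([ 481.1, -134. ,   64.2]))
```

Triangle is seated (top at 28.5 mm). Now grasp the square cell.

```bash
python3 -m jog '[{"rotation":[0,0,0],"translation":[-0.5,0.5,-50],"grip":60},{"rotation":[0,0,0],"translation":[-0.5,0.5,-100],"grip":60},{"rotation":[0,0,0],"translation":[-0.5,0.5,-150],"grip":60},{"rotation":[0,0,0],"translation":[-0.5,0.5,-185],"grip":60},{"rotation":[0,0,0],"translation":[-0.5,0.5,-205],"grip":60},{"rotation":[0,0,0],"translation":[-0.5,0.5,-205],"grip":60},{"rotation":[0,0,0],"translation":[-0.5,0.5,-205],"grip":10},{"rotation":[0,0,0],"translation":[-0.5,0.5,-205],"grip":10},{"rotation":[0,0,0],"translation":[-0.5,0.5,-205],"grip":10},{"rotation":[0,0,0],"translation":[-0.5,0.5,-205],"grip":10},{"rotation":[0,0,0],"translation":[-0.5,0.5,-205],"grip":10},{"rotation":[0,0,0],"translation":[-0.5,0.5,-205],"grip":10},{"rotation":[0,0,0],"translation":[-0.5,0.5,-205],"grip":10},{"rotation":[0,0,0],"translation":[-0.5,0.5,-160],"grip":10},{"rotation":[0,0,0],"translation":[-0.5,0.5,-110],"grip":10},{"rotation":[0,0,0],"translation":[-0.5,0.5,-70],"grip":10},{"rotation":[0,0,0],"translation":[-0.5,0.5,-70],"grip":10}]' 80
```

```text
time: 31.45
ee_pos: [0.4568, 0.1031, 0.1689]
tcp_rot: [179.4, -0.0, 101.3]
wrist_force: [0.4, -0.0, -2.2]
opening: 0.0227
grasp_force: 79.4
```

```bash
python3 -m jog '[{"rotation":[0,0,6],"translation":[20,-38,5],"grip":10},{"rotation":[0,0,12],"translation":[40,-76,5],"grip":10},{"rotation":[0,0,18],"translation":[60,-114,5],"grip":10},{"rotation":[0,0,24],"translation":[80,-152,5],"grip":10},{"rotation":[0,0,30],"translation":[100,-190,5],"grip":10},{"rotation":[0,0,36],"translation":[120,-228,5],"grip":10},{"rotation":[0,0,42],"translation":[140,-266,5],"grip":10},{"rotation":[0,0,45.6],"translation":[160,-304,5],"grip":10},{"rotation":[0,0,45.6],"translation":[172,-326,5],"grip":10},{"rotation":[0,0,45.6],"translation":[175,-332,5],"grip":10},{"rotation":[0,0,45.6],"translation":[175,-332,5],"grip":10},{"rotation":[0,0,45.6],"translation":[175,-332,5],"grip":10},{"rotation":[0,0,45.6],"translation":[175,-332,-40],"grip":10},{"rotation":[0,0,45.6],"translation":[175,-332,-75],"grip":10},{"rotation":[0,0,45.6],"translation":[175,-332,-87],"grip":10},{"rotation":[0,0,45.6],"translation":[175,-332,-87],"grip":10},{"rotation":[0,0,45.6],"translation":[175,-332,-87],"grip":10},{"rotation":[0,0,45.6],"translation":[175,-332,-87],"grip":10}]'
python3 - <<'E'
from h import *
s=shot('wrist'); P=cloud(s[1],s[2],s[3]); cv2.imwrite('pics/w8.png',s[0][:,:,::-1])
o=readout.get_obs();z=o['ee_pos'][2]-.0075;print(o['ee_pos'],o['tcp_rot'])
pc=(629.3,-230.6);a,b,zz=inhand(P,pc,-33.1,z); print(len(a),np.median(zz))
m=abs(P[...,2]-.024)<.003; y=np.radians(-33.1); u=np.array([np.cos(y),np.sin(y)]); v=np.array([-u[1],u[0]]); e=(P[m][:,:2]-np.array(pc)/1000)*1000; A,B=e@u,e@v
for nm,n,t in[('+u',(1,0),(0,1)),('-u',(-1,0),(0,1)),('+v',(0,1),(1,0)),('-v',(0,-1),(1,0))]:
    c=a*n[0]+b*n[1]; W=A*n[0]+B*n[1];T_=A*t[0]+B*t[1]; w=(W>26)&(W<42)&(abs(T_)<30); print(nm,'  wall',w.sum(),np.percentile(W[w],[1,50,99]) if w.sum()>10 else '')
    tc=a*t[0]+b*t[1]; print('  ',[(q,float(np.round(c[(tc>q)&(tc<q+5)].max(),1))) for q in range(-35,35,5) if ((tc>q)&(tc<q+5)).sum()>30])
E
```

```text
time: 33.25
ee_pos: [0.6305, -0.2295, 0.078]
tcp_rot: [180.0, 0.2, 147.0]
wrist_force: [0.5, 0.1, -1.2]
opening: 0.0226
grasp_force: 79.1
[ 0.63045175 -0.22963642  0.07773168] [179.95696419   0.18762988 146.95578098]
4522 0.06896854911771796
+u   wall 0 
   [(-30, 1.4), (-25, 0.7), (-20, -2.1), (-15, -4.8), (-10, -7.9), (-5, -7.7), (0, -7.7), (5, -8.0), (10, -6.0), (15, -4.5), (20, 0.8), (25, 1.5)]
-u   wall 799 [30.57977103 33.57419235 36.3723254 ]
   [(-30, 28.7), (-25, 28.7), (-20, 28.7), (-15, 28.8), (-10, 28.8), (-5, 28.8), (0, 28.7), (5, 28.7), (10, 28.8), (15, 28.7), (20, 28.9), (25, 28.6)]
+v   wall 135 [31.63464331 34.85107846 37.78089734]
   [(-30, 29.5), (-25, 29.7), (-20, 29.5), (-15, 29.6), (-10, 29.6), (-5, 29.4), (0, 29.3)]
-v   wall 139 [30.13879907 33.28858653 36.23684892]
   [(-30, 28.4), (-25, 28.5), (-20, 28.3), (-15, 28.4), (-10, 28.2), (-5, 28.6), (0, 28.0)]
```

View pics/w8.png

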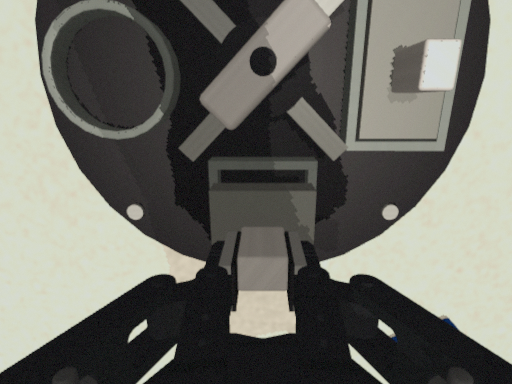

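The square cell, at (262,210), is centred on its pocket to within 0.3 mm. Lowering it.

```bash
python3 -m jog '[{"rotation":[0,0,0],"translation":[0,0,-10],"grip":10},{"rotation":[0,0,0],"translation":[0,0,-18],"grip":10},{"rotation":[0,0,0],"translation":[0,0,-24],"grip":10},{"rotation":[0,0,0],"translation":[0,0,-28],"grip":10},{"rotation":[0,0,0],"translation":[0,0,-32],"grip":10},{"rotation":[0,0,0],"translation":[0,0,-36],"grip":10},{"rotation":[0,0,0],"translation":[0,0,-39],"grip":10},{"rotation":[0,0,0],"translation":[0,0,-41],"grip":10},{"rotation":[0,0,0],"translation":[0,0,-41],"grip":10},{"rotation":[0,0,0],"translation":[0,0,-41],"grip":10}]'
```

```text
time: 34.3
ee_pos: [0.6296, -0.2296, 0.0373]
tcp_rot: [180.0, 0.1, 146.9]
wrist_force: [-8.1, 3.5, 17.0]
opening: 0.0229
grasp_force: 81.5
```

```bash
python3 -m jog '[{"rotation":[0,0,0],"translation":[0,0,0],"grip":50},{"rotation":[0,0,0],"translation":[0,0,0],"grip":50},{"rotation":[0,0,0],"translation":[0,0,0],"grip":50},{"rotation":[0,0,0],"translation":[0,0,15],"grip":50},{"rotation":[0,0,0],"translation":[0,0,50],"grip":50},{"rotation":[0,0,0],"translation":[0,0,100],"grip":50},{"rotation":[0,0,5],"translation":[-30,20,150],"grip":60},{"rotation":[0,0,12],"translation":[-70,35,200],"grip":60},{"rotation":[0,0,20],"translation":[-110,50,240],"grip":60},{"rotation":[0,0,28],"translation":[-130,50,260],"grip":60},{"rotation":[0,0,33],"translation":[-130,50,260],"grip":60},{"rotation":[0,0,33],"translation":[-130,50,260],"grip":60},{"rotation":[0,0,33],"translation":[-130,50,260],"grip":60},{"rotation":[0,0,33],"translation":[-130,50,260],"grip":60}]'
python3 - <<'E'
from h import *
s=shot('wrist'); P=cloud(s[1],s[2],s[3]); cv2.imwrite('pics/w9.png',cv2.resize(s[0][:,:,::-1],None,fx=1.5,fy=1.5))
for n,c in [('sq',(.6295,-.2305)),('ob',(.6003,-.1066)),('tri',(.4797,-.1325))]:
    print(n,rect(P,c,.055,.0265,.0305),rect(P,c,.04,.058,.07))
print('knob',rect(P,(.552,-.18),.05,.072,.09),readout.get_obs()['ee_pos'],readout.get_obs()['tcp_rot'])
E
```

```text
time: 35.7
ee_pos: [0.4998, -0.1795, 0.2928]
tcp_rot: [180.0, -0.1, 179.8]
wrist_force: [0.4, -0.4, -0.7]
opening: 0.06
grasp_force: 0.0
sq (array([ 627.9, -231.1]), array([60. , 58.8]), 56.5, 'n', 937, 'med', array([ 620.9, -226.4,   28.3])) (array([ 628.2, -230.2]), array([24. , 18.1]), 57.2, 'n', 223, 'med', array([ 626.6, -230. ,   64.1]))
ob (array([ 598.3, -109.3]), array([56.5, 80.1]), 56.9, 'n', 1260, 'med', array([ 591.4, -109.7,   28.2])) (array([ 599.6, -107.3]), array([18.5, 24.3]), 58.4, 'n', 225, 'med', array([ 598.4, -107.6,   63.9]))
tri (array([ 468.8, -126.6]), array([81.6, 71.1]), 56.9, 'n', 1252, 'med', array([ 473.7, -130.2,   28.2])) (array([ 478.5, -133.2]), array([24.2, 18.1]), 57.4, 'n', 273, 'med', array([ 478.1, -133.6,   64. ]))
knob (array([ 552.6, -180.3]), array([22.6, 65.9]), 12.2, 'n', 867, 'med', array([ 551.1, -180.8,   79.1])) [ 0.4997774  -0.17948689  0.29264188] [ 1.79950353e+02 -1.38582883e-01  1.79855249e+02]
```

View pics/w9.png

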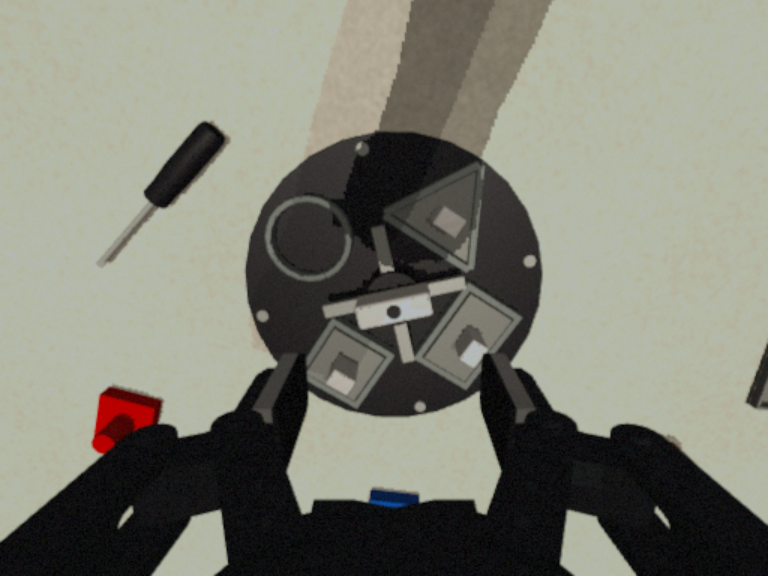

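All three cells are seated (tops at 28.2–28.3 mm), the knob is still open at (394,305), and the round pocket is empty because there is no round cell. Gripping the knob.

```bash
python3 -m jog '[{"rotation":[0,0,-8],"translation":[53,-1,-30],"grip":60},{"rotation":[0,0,-16],"translation":[53,-1,-60],"grip":60},{"rotation":[0,0,-24],"translation":[53,-1,-90],"grip":60},{"rotation":[0,0,-32],"translation":[53,-1,-110],"grip":60},{"rotation":[0,0,-40],"translation":[53,-1,-130],"grip":60},{"rotation":[0,0,-48],"translation":[53,-1,-150],"grip":60},{"rotation":[0,0,-56],"translation":[53,-1,-160],"grip":60},{"rotation":[0,0,-64],"translation":[53,-1,-170],"grip":60},{"rotation":[0,0,-72],"translation":[53,-1,-175],"grip":60},{"rotation":[0,0,-77.6],"translation":[53,-1,-180],"grip":60},{"rotation":[0,0,-77.6],"translation":[53,-1,-180],"grip":60},{"rotation":[0,0,-77.6],"translation":[53,-1,-220],"grip":60},{"rotation":[0,0,-77.6],"translation":[53,-1,-242],"grip":60},{"rotation":[0,0,-77.6],"translation":[53,-1,-242],"grip":60},{"rotation":[0,0,-77.6],"translation":[53,-1,-242],"grip":10},{"rotation":[0,0,-77.6],"translation":[53,-1,-242],"grip":10},{"rotation":[0,0,-77.6],"translation":[53,-1,-242],"grip":10},{"rotation":[0,0,-77.6],"translation":[53,-1,-242],"grip":10},{"rotation":[0,0,-77.6],"translation":[53,-1,-242],"grip":10},{"rotation":[0,0,-77.6],"translation":[53,-1,-242],"grip":10}]' 110
```

```text
time: 37.75
ee_pos: [0.5542, -0.1806, 0.0545]
tcp_rot: [179.8, 0.1, 102.4]
wrist_force: [3.6, 1.7, 4.4]
opening: 0.02
grasp_force: 108.5
```

```bash
python3 -m jog '[{"rotation":[0,0,-4],"translation":[0,0,0],"grip":10},{"rotation":[0,0,-8],"translation":[0,0,0],"grip":10},{"rotation":[0,0,-12],"translation":[0,0,0],"grip":10},{"rotation":[0,0,-16],"translation":[0,0,0],"grip":10},{"rotation":[0,0,-20],"translation":[0,0,0],"grip":10},{"rotation":[0,0,-24],"translation":[0,0,0],"grip":10},{"rotation":[0,0,-28],"translation":[0,0,0],"grip":10},{"rotation":[0,0,-32],"translation":[0,0,0],"grip":10},{"rotation":[0,0,-36],"translation":[0,0,0],"grip":10},{"rotation":[0,0,-40],"translation":[0,0,0],"grip":10},{"rotation":[0,0,-43],"translation":[0,0,0],"grip":10},{"rotation":[0,0,-45],"translation":[0,0,0],"grip":10},{"rotation":[0,0,-46],"translation":[0,0,0],"grip":10},{"rotation":[0,0,-46],"translation":[0,0,0],"grip":10},{"rotation":[0,0,-46],"translation":[0,0,0],"grip":10},{"rotation":[0,0,-46],"translation":[0,0,0],"grip":10}]' 110
```

```text
time: 39.35
ee_pos: [0.5537, -0.1804, 0.0545]
tcp_rot: [179.8, -0.1, 56.4]
wrist_force: [1.2, 1.9, 5.3]
opening: 0.0198
grasp_force: 108.8
```

```bash
python3 -m jog '[{"rotation":[0,0,0],"translation":[0,0,0],"grip":50},{"rotation":[0,0,0],"translation":[0,0,0],"grip":50},{"rotation":[0,0,0],"translation":[0,0,0],"grip":50},{"rotation":[0,0,0],"translation":[0,0,0],"grip":50},{"rotation":[0,0,0],"translation":[0,0,50],"grip":50},{"rotation":[0,0,0],"translation":[0,0,100],"grip":50},{"rotation":[0,0,8],"translation":[-20,0,150],"grip":60},{"rotation":[0,0,16],"translation":[-50,0,200],"grip":60},{"rotation":[0,0,24],"translation":[-50,0,240],"grip":60},{"rotation":[0,0,32],"translation":[-50,0,240],"grip":60},{"rotation":[0,0,40],"translation":[-50,0,240],"grip":60},{"rotation":[0,0,48],"translation":[-50,0,240],"grip":60},{"rotation":[0,0,56],"translation":[-50,0,240],"grip":60},{"rotation":[0,0,64],"translation":[-50,0,240],"grip":60},{"rotation":[0,0,64],"translation":[-50,0,240],"grip":60},{"rotation":[0,0,64],"translation":[-50,0,240],"grip":60}]'
python3 - <<'E'
from h import *
s=shot('wrist'); P=cloud(s[1],s[2],s[3]); cv2.imwrite('pics/w10.png',cv2.resize(s[0][:,:,::-1],None,fx=1.5,fy=1.5))
for n,c in [('sq',(.6295,-.2305)),('ob',(.6003,-.1066)),('tri',(.4797,-.1325))]:
    print(n,rect(P,c,.055,.0265,.0305),rect(P,c,.04,.058,.07))
print('knob',rect(P,(.552,-.18),.05,.072,.09))
s=shot('side'); P=cloud(s[1],s[2],s[3]); print('blank',rect(P,(.629,.285),.04,.02,.03),rect(P,(.629,.285),.04,.055,.065)); print(spotter.mark_of('side','cell_round'))
cv2.imwrite('pics/s10.png',s[0][:,:,::-1])
E
```

```text
time: 40.95
ee_pos: [0.5024, -0.1805, 0.2923]
tcp_rot: [-180.0, -0.0, 120.1]
wrist_force: [0.4, 0.0, -0.1]
opening: 0.0601
grasp_force: 0.0
sq (array([ 628.5, -229.4]), array([57.9, 62.1]), 57.0, 'n', 931, 'med', array([ 623.5, -224.7,   28.3])) (array([ 627.9, -229.3]), array([24.1, 16.2]), 60.6, 'n', 116, 'med', array([ 623.6, -230.4,   63.7]))
ob (array([ 599.8, -107.8]), array([53.7, 80.7]), 57.8, 'n', 1617, 'med', array([ 594. , -104.6,   28.3])) (array([ 600.2, -106.6]), array([18.1, 24.5]), 55.2, 'n', 283, 'med', array([ 599.1, -106.7,   64. ]))
tri (array([ 489.7, -128.9]), array([72.1, 80.8]), 25.1, 'n', 1355, 'med', array([ 476.3, -125.9,   28.3])) (array([ 479.1, -132.7]), array([23.6, 17.9]), 56.9, 'n', 290, 'med', array([ 478.9, -132.8,   64.1]))
knob (array([ 553.2, -179.9]), array([66. , 22.6]), 56.4, 'n', 916, 'med', array([ 552.4, -178.7,   79.2]))
blank (array([627.7, 287. ]), array([60.1, 59.9]), 56.3, 'n', 494, 'med', array([622.3, 295.8,  23.7])) (array([627.8, 288. ]), array([21.8, 22.5]), 68.9, 'n', 92, 'med', array([627.6, 289.7,  59.2]))
[]
```

View pics/w10.png

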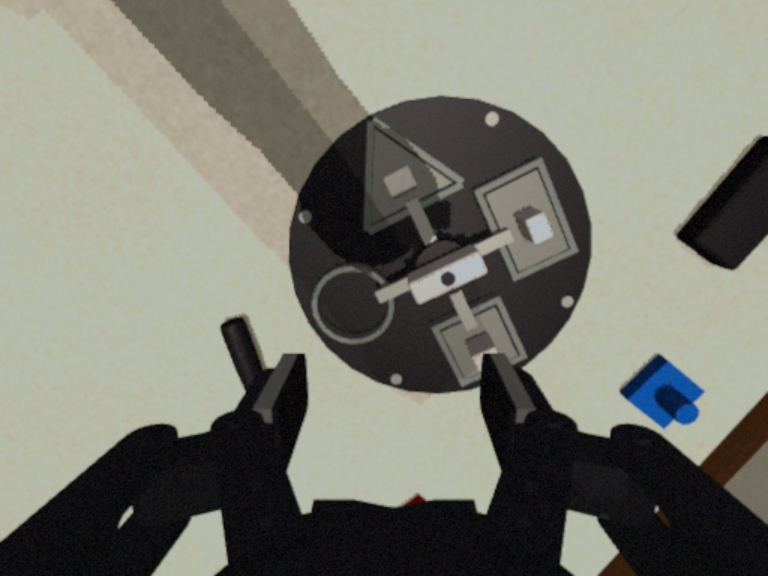

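View pics/s10.png

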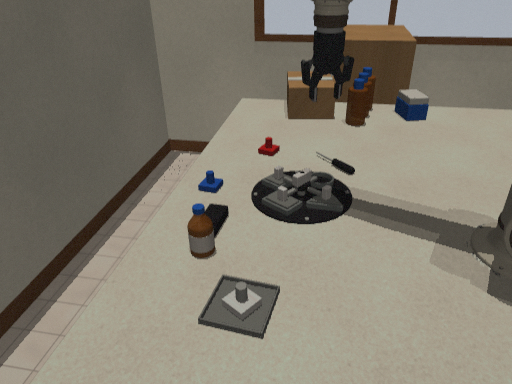

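The knob stays locked at 56.4° (its starting angle) with the dogs over the cells, and the blank lies flat in the tray at (241,300). No cells are left on the bench and the bystanders haven't moved. Handing in.

```bash
python3 -c "from workcell import bot; print(bot.job_done())"
```

```text
the job is handed in; nothing more can be done
None
```

The rig is ready and handed in, with no verdict returned: the blank is flat in the tray, the oblong, triangle and square cells are seated (no round cell was on the bench), and the knob is locked over them.

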